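# Clamp the tube and slide the coupling onto it to the click

## Task

In the pipe-joining jig, first wind the red handwheel clockwise (seen from above) until the jaw bears on the copper tube and the wheel will go no further. Then take the green carriage by its black grip and slide it along the rail towards the tube until its ball clicks into the notch of the index bar; do not push it on past the notch. Finish still gripping the carriage, at rest in the notch, with the tube still clamped and the other things on the bench left where they were.

Things in the scene. Friction and masses are not known exactly. Their poses are not given: they have to be found in the camera images.
- jig: Pipe-joining jig fixed to the bench: grey base 130 x 420 x 12 mm, blue yoke vice (beam top 126 mm up) centred at y = -150 mm, steel rail at its +y end. Origin under the plate on the centre line; y runs along rail and tube, z up. The copper tube, 22 mm across, lies fixed along y at x = 0, axis 55 mm above the bench, open end at y = 0.
- wheel (a joint): Turn of the red handwheel, rad, about a vertical axis; it grows as the wheel turns clockwise seen from above and lowers the jaw 1.9 mm per rad. At 7.85 rad the jaw sits on the tube and the wheel meets a firm stop. It stays where it is left (dry friction, about 2 N at the knob). It starts between 0 and 2.2, so 5.6 to 7.9 rad remain.
- wheel_axis (a point): Point on the handwheel's vertical axis, level with its rim: 141 mm above the bench. Rim radius 42 mm, rim bar 10 mm thick; hub 24 mm across, topping out at 149 mm.
- knob_mid (a point): Middle of the gripping height of the handwheel's upright black knob: a cylinder 18 mm in diameter from 147 to 191 mm above the bench, 42 mm from the wheel's axis, spinning freely on its own pin. This point is 173 mm above the bench and goes round with the wheel.
- carriage: Green carriage on the rail, 50 x 40 mm, its top 75 mm above the bench, with a side arm out to x = 51 mm that holds the sprung ball, and a copper coupling sticking out 42 mm towards the tube. Origin 28 mm above the bench, at the middle; axes as the jig's. Slides along y only (-y: to the tube), dry friction 1.5 N. Starts 50 to 130 mm on the +y side of the notch; can run 15 to 35 mm past it.
- grip (a point): Middle of the carriage's black upright grip, 24 x 24 mm (x, y) and 46 mm tall, standing on the carriage from 75 to 121 mm above the bench; this point is 100 mm above the bench, on the jig's centre line.
- ball_line (a point): Point under the carriage's ball, on the side arm 40 mm to +x of the carriage's middle (same y). It is in the notch when it agrees in y with notch.
- notch (a point): Middle of the notch, at the top of the aluminium index bar (14 mm wide, top 30 mm above the bench) beside the rail: a 10 mm gap, a yellow band on each side. Axes as the jig's. It lies 35 to 55 mm to +y of the tube's end, set anew each time. The 12 mm ball drops 2.7 mm into it: within 5 mm it draws the carriage in, and about 10 N along the rail is needed to leave.
- elbow: Copper elbow fitting, 26 mm thick, legs about 45 mm, lying beside the jig on the -x side. Bystander.
- flux_tin: Flat tin with a yellow band, 60 mm in diameter, 32 mm tall, on the +x side of the jig. Bystander.
- reel: Aluminium reel, 60 mm in diameter, 34 mm tall, standing on its flange on the +x side of the jig. Bystander.
- brush: Hand brush lying on the far part of the bench. Bystander.
- cylinder: Blue gas cylinder, 70 mm in diameter, 210 mm tall, upright, to the right (-y) of the jig. Bystander.
- wrench: Steel spanner lying to the left (+y) of the jig. Bystander.
- tape: Yellow tape measure, 65 x 30 x 60 mm, to the left (+y) of the jig. Bystander.

How it is judged:
By the outcome, as a careful person would: the job done as asked, in the order asked, and still so for the second after the job is handed in, while the arm keeps its last pose, push and grip.
It also fails if it takes over 72 s, if anything falls off the work surface, if the arm or the gripper's body presses on something with over 40 N, if the wrist force passes 120 N, or if a joint passes its speed limit or range.

## Robot

A 6-joint arm with a two-finger parallel gripper is mounted at the origin on the work surface. World frame = base frame: x ahead of the robot, y to its left, z up, the work surface at z = 0. Lengths are in mm, angles in rad, forces in N, time in s.
With the tool pointing down it reaches from about 275 to 750 mm from the base axis. Payload 10.2 kg.
Tool frame: the origin (TCP) lies at the very end of the fingers, on their centre line; the grasp point (between the pads) lies 19 mm behind it (ctrl.tcp_to_grasp is the distance from the TCP to the grasp point, in mm); z points along the fingers, y is the direction in which the jaws open and shut (so a half turn about z gives the same grasp; the last joint's range is limited). The gripper opens to 85 mm and grips with 20 to 120 N. Pads are 22 mm wide; open, the fingers measure 114 mm over their backs; the gripper's body (76 mm by 85 mm) begins 54 mm behind the grasp point. The pads swing forward as they close: fully open they stand 13 mm farther back than shut.
Start: joints at [-1.349, 0.313, 1.498, -0, 1.331, -0.223], TCP at [225.884, -473.928, 231.294] pointing down, gripper open.
Joint ranges: [-2.94, 2.94], [-0.97, 2.17], [0.19, 2.56], [-1.23, 4.37], [0.02, 3.11], [-2.88, 2.88]. Speed limits (rad/s): [2.39, 2.39, 3.01, 3.14, 3.14, 3.14].

## Interface

Orientations are given as a unit quaternion [w, x, y, z].
In Python, from rig import ctrl, cams, job gives the robot as it stands. The module is installed in compiled form; this text tells all that it offers.
- The arm moves only by the tool drive_tool, never from a script. Its arguments are lists of equal length, an entry for each row: "gripper": the opening, from 0 (shut) to 1 (fully open); "dp": the shift along the tool's x, y, z normalised to -1 to 1, where 1 is 0.2 m, a list of three; "twist": the turn about the tool's z normalised to -1 to 1, where 1 is 90 degrees. In form: {"gripper": [gripper, ...], "dp": [[tx, ty, tz], ...], "twist": [twist, ...]}. A call has 1 to 20 rows; each row is the pose to reach, as a shift and turn from the pose commanded when the call began, along the tool's axes at that moment; what a row does not reach only later rows make up. A row lasts 1/10 s, in which the tool goes at most 50 mm and 8.59 degrees, less where a joint would pass 70% of its speed; a pose out of reach is approached as far as the arm can. A call with a number of a shift or a turn outside -1 to 1 is refused whole. A call with a gripper value outside its range is refused whole. The fingers move at their own pace and stop on an object; "newtons" is the grip in N (left out, the last holds). Time passes only in rows, so rows that repeat a pose let the fingers close. It gives the time, the measured TCP pose, the force and the opening at its end, in the units of the state.
- ctrl.sense(): the state, without advancing time (a new reading comes with each control period).
- cams.capture(name): name is "scene" or "top" or "wrist"; returns a dict with "pixels" (420x560x3 uint8, red, green, blue), "camera_matrix" (3x3 intrinsics, pixels), "xyz" and "orientation" of the camera in the world; the wrist camera has in their place "hand_eye" (4x4, takes a point from camera to tool coordinates, whose origin is the TCP and whose axes are the flange's). Camera axes: x right, y down, z forward; pixel columns grow to the right and rows downward; lengths in mm; the calibration is good to about 2 mm. A picture is of the moment at which its call begins: read the wrist's pose just before it. There is no depth.
- job.finish_job(): hands the job in, once; it reports no verdict.
The state is a dict: "time_s": time; "joints": joint angles; "dq": joint speeds; "tau": joint torques, N m; "eef_pos": TCP position; "ee_rot": TCP orientation; "force": force on the tool from outside, world axes, zero at the start; "wrist_torque": the same for the moment, N m; "grip_width": opening from 0.0 (shut) to 1.0 (fully open).
Only numpy, scipy, OpenCV 4.12 (cv2) and the standard library are available. Lean on these libraries where they do the work, as an engineer would, in place of code of your own. Each camera call takes 0.05 s, during which the arm holds its last target.

## Working session

There is one attempt and no reset: what is moved stays moved. The work goes in short steps, Python scripts to look and compute and a tool call to move; the robot and the scene stay as the last step left them, time stands still between calls to the robot, and variables do not carry over. Pictures are saved under pics/ and viewed, and the job is handed in when it is done.

Besides the shell and the picture viewer there is one more tool, called after "Request:" as name([rows], argument=value, ...), one row to a line, values as JSON. drive_tool: Moves the arm, as the interface text tells. Scaled input: -1 to 1 covers 0.2 m each way for a shift and 90 degrees each way for a turn. Its arguments: {"type":"object","properties":{"gripper":{"type":"array","items":{"type":"number"}},"dp":{"type":"array","items":{"type":"array","items":{"type":"number"}}},"twist":{"type":"array","items":{"type":"number"}},"newtons":{"type":"number"}},"required":["gripper","dp","twist"]}

```bash
mkdir -p pics; cat > h.py <<'E'
import numpy as np, cv2, json
from rig import ctrl, cams, job
from scipy.spatial.transform import Rotation as R
def Rq(q): return R.from_quat([q[1],q[2],q[3],q[0]]).as_matrix()
def cap(name,fn=None):
    s=ctrl.sense(); c=cams.capture(name); im=np.array(c['pixels'])
    K=np.array(c['camera_matrix'])
    if name=='wrist':
        H=np.array(c['hand_eye']); T=np.eye(4); T[:3,:3]=Rq(s['ee_rot']); T[:3,3]=s['eef_pos']; W=T@H
        Rc,p=W[:3,:3],W[:3,3]
    else:
        o=np.array(c['orientation']); Rc=Rq(o) if o.size==4 else o; p=np.array(c['xyz'])
    if fn: cv2.imwrite('pics/'+fn,im[:,:,::-1])
    np.savez('pics/%s.npz'%(fn or name),im=im,K=K,R=Rc,p=p)
    return im,K,Rc,p
def ray(K,Rc,uv,):
    d=Rc@np.linalg.inv(K)@np.array([uv[0],uv[1],1.]); return d/np.linalg.norm(d)
def onz(v,uv,z):
    im,K,Rc,p=v; d=ray(K,Rc,uv); return p+d*(z-p[2])/d[2]
def proj(v,X):
    im,K,Rc,p=v; c=Rc.T@(np.array(X)-p); c=K@c; return c[:2]/c[2]
def tri(v1,a,v2,b):
    d1=ray(v1[1],v1[2],a); d2=ray(v2[1],v2[2],b)
    A=np.stack([d1,-d2],1); t=np.linalg.lstsq(A,v2[3]-v1[3],rcond=None)[0]
    x1=v1[3]+t[0]*d1; x2=v2[3]+t[1]*d2; return (x1+x2)/2,np.linalg.norm(x1-x2)
def load(fn):
    d=np.load('pics/%s.npz'%fn); return d['im'],d['K'],d['R'],d['p']
E
python3 - <<'E'
from h import *
for n in ['scene','top','wrist']:
    v=cap(n,n+'0.png'); print(n,v[3],v[2].tolist(),v[1].tolist())
print(ctrl.sense(),ctrl.tcp_to_grasp)
E
```

```text
scene [1157.90859928  392.42429966 1094.60705946] [[-0.5594337345448525, 0.6769642645347816, -0.47828159194775843], [0.8288677091031537, 0.45446700682514096, -0.32624846438487265], [-0.003495348235845991, -0.5789465642443004, -0.8153579939452552]] [[408.5448437328553, 0.0, 278.42803852987964], [0.0, 408.5448437328553, 209.75382555487488], [0.0, 0.0, 1.0]]
top [ 326.85296694   36.365917   1388.80411937] [[0.014120693792382039, -0.9827938154627219, 0.18416547530698518], [-0.9998920830947949, -0.014625602763701145, -0.001383440692923954], [0.0040531680416932975, -0.18412606559643968, -0.9828942790538574]] [[479.94847955788447, 0.0, 273.04541055589897], [0.0, 479.94847955788447, 204.02305466759813], [0.0, 0.0, 1.0]]
wrist [ 295.4661059  -438.97437772  374.19286505] [[0.43063727643584093, -0.8602555060837088, -0.2729688634195873], [-0.9025242367499988, -0.41088370515465944, -0.12893635219444272], [-0.001240251084078653, 0.3018858146568652, -0.9533432837578537]] [[312.90892735576443, 0.0, 281.2558312415558], [0.0, 312.90892735576443, 209.6623860080639], [0.0, 0.0, 1.0]]
{'time_s': 0.15, 'joints': array([-1.34939522e+00,  3.13363015e-01,  1.49827252e+00,  1.16467775e-05,
        1.33094052e+00, -2.23382307e-01]), 'dq': array([-0.00128983, -0.00095944, -0.00354768,  0.00030037, -0.00051879,
       -0.00093158]), 'tau': array([ 2.06998739e-03, -4.12368000e+01, -2.59796709e+01, -1.23597451e-04,
        3.23086657e-03, -2.98873374e-05]), 'eef_pos': array([ 225.84689215, -473.73766087,  230.8415186 ]), 'ee_rot': array([-4.91690388e-04,  9.75372906e-01,  2.20561676e-01,  6.14307007e-06]), 'force': array([-0.06319995, -0.44647747, -0.85953929]), 'wrist_torque': array([-0.01356747, -0.03152548,  0.02298247]), 'grip_width': 0.9949188316448732} 18.700000000000003
```

View pics/scene0.png

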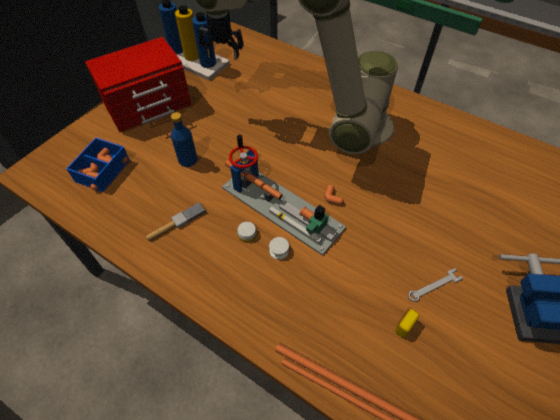

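View pics/top0.png

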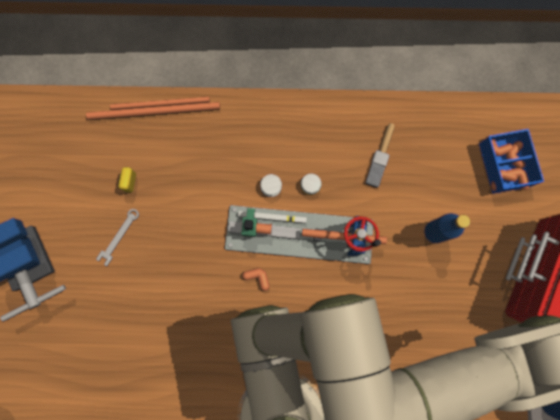

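View pics/wrist0.png

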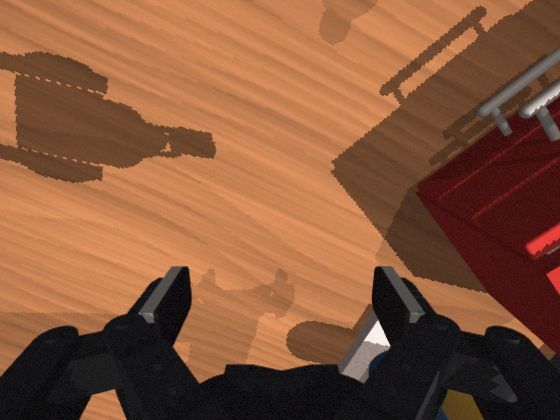

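The scene and top views both show the jig: wheel at about (361,234) in top, green carriage at about (249,223), base plate between them. Next I'll crop and enlarge.

```bash
python3 - <<'E'
from h import *
t=load('top0.png'); s=load('scene0.png')
c=t[0][195:275,215:395]; cv2.imwrite('pics/topc.png',cv2.resize(c,None,fx=4.4,fy=4.4,interpolation=cv2.INTER_CUBIC)[:,:,::-1])
c=s[0][130:255,215:350]; cv2.imwrite('pics/scenec.png',cv2.resize(c,None,fx=4.7,fy=4.7,interpolation=cv2.INTER_CUBIC)[:,:,::-1])
# base plate mask (grey)
for v,n in((t,'t'),):
    hsv=cv2.cvtColor(v[0],cv2.COLOR_RGB2HSV)
    m=((hsv[...,1]<70)&(hsv[...,2]>70)).astype(np.uint8); m[:,:215]=0;m[:,395:]=0;m[:200]=0;m[270:]=0
    m=cv2.morphologyEx(m,cv2.MORPH_CLOSE,np.ones((15,15)))
    cs,_=cv2.findContours(m,0,2); k=max(cs,key=cv2.contourArea); r=cv2.minAreaRect(k); print(r)
    b=cv2.boxPoints(r); P=np.array([onz(v,q,12) for q in b]); print(b,P)
    print(np.linalg.norm(P[0]-P[1]),np.linalg.norm(P[1]-P[2]),P.mean(0))
# red wheel in both
for v,n,roi in((t,'t',(215,395,200,270)),(s,'s',(215,350,130,255))):
    hsv=cv2.cvtColor(v[0],cv2.COLOR_RGB2HSV)
    m=(((hsv[...,0]<4)|(hsv[...,0]>174))&(hsv[...,1]>170)&(hsv[...,2]>70)).astype(np.uint8)
    z=np.zeros_like(m); z[roi[2]:roi[3],roi[0]:roi[1]]=1; m*=z
    ys,xs=np.nonzero(m); pts=np.stack([xs,ys],1).astype(np.float32)
    e=cv2.fitEllipse(cv2.convexHull(pts)); print(n,len(xs),e,onz(v,e[0],141))
E
```

```text
((302.80694580078125, 234.43069458007812), (153.335205078125, 44.87617492675781), 5.710593223571777)
[[224.28717 249.12871]
 [228.7525  204.47525]
 [381.32672 219.73268]
 [376.8614  264.38614]] [[ 451.19583047  172.3409935    12.        ]
 [ 581.5612005   163.59604928   12.        ]
 [ 543.10248317 -280.58688912   12.        ]
 [ 413.9860213  -264.29499424   12.        ]]
130.65834743389425 445.84476637326696 [497.46138386 -52.23621014  12.        ]
t 272 ((360.587158203125, 233.4436492919922), (32.98179626464844, 33.37028503417969), 51.100833892822266) [ 485.73757723 -195.57283729  141.        ]
s 165 ((242.9811248779297, 157.0013885498047), (20.79974365234375, 27.859546661376953), 84.99365997314453) [ 491.74291133 -196.05612421  141.        ]
```

View pics/topc.png

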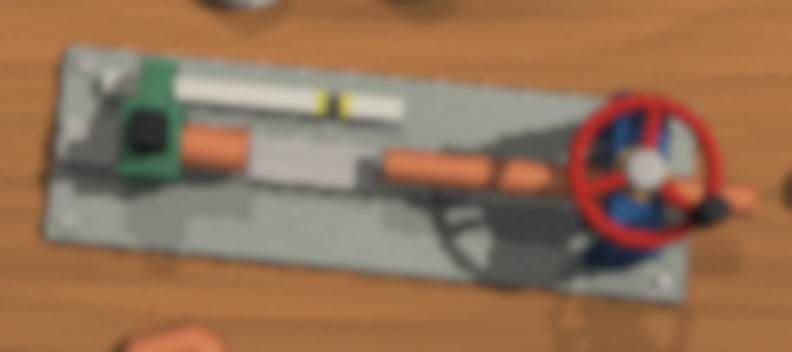

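View pics/scenec.png

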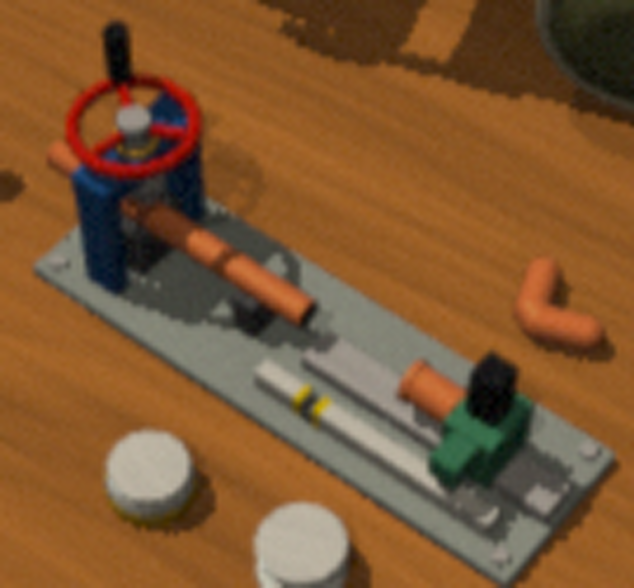

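The top crop shows clean plate corners, the notch at crop (334,103), the grip top at (149,130), the knob at (710,208) and the hub at (645,168).

```bash
python3 - <<'E'
from h import *
t=load('top0.png'); s=load('scene0.png')
T=lambda x,y:(x/4.4+215-.4,y/4.4+195-.4)
S=lambda x,y:(x/4.7+215-.4,y/4.7+130-.4)
P=np.array([onz(t,T(*q),12) for q in[(68,45),(690,98),(685,302),(43,240)]]);print('top corners',P.round(1).tolist(),P.mean(0))
Q=np.array([onz(s,S(*q),12) for q in[(510,585),(35,268),(612,458)]]);print('scene corners',Q.round(1).tolist())
a=(P[0]+P[3])/2-(P[1]+P[2])/2; print('len',np.linalg.norm(a),'yaw',np.degrees(np.arctan2(a[1],a[0])-np.pi/2))
for n,tq,sq,z in [('hub',(645,168),(133,118),149),('knobtop',(710,208),(117,27),191),('griptop',(149,130),(495,362),121),('notch',(334,103),(312,402),30),('tubeend',(384,163),(308,308),55)]:
    print(n,onz(t,T(*tq),z).round(1),onz(s,S(*sq),z).round(1),[r for r in tri(t,T(*tq),s,S(*sq))])
E
```

```text
top corners [[580.6, 159.8, 12.0], [551.1, -252.0, 12.0], [417.0, -245.6, 12.0], [451.2, 172.1, 12.0]] [499.94813768 -41.42822386  12.        ]
scene corners [[583.6, 162.9, 12.0], [549.7, -253.1, 12.0], [461.6, 170.4, 12.0]]
len 415.9381939131545 yaw -4.388728278649467
hub [ 486.5 -195.7  149. ] [ 489.7 -197.2  149. ] [array([ 487.46281998, -197.41375393,  146.43248981]), np.float64(2.7428935841924313)]
knobtop [ 458.7 -224.4  191. ] [ 459.7 -229.   191. ] [array([ 459.68561373, -226.25870809,  191.73273698]), np.float64(4.444237832091224)]
griptop [508.9  99.3 121. ] [509.5  97.7 121. ] [array([509.19519706,  98.54325295, 121.03438833]), np.float64(1.7339808699044288)]
notch [541.4 -16.2  30. ] [546.2 -15.2  30. ] [array([542.61407689, -16.89290407,  24.07948033]), np.float64(1.1275097444295463)]
tubeend [499.3 -47.3  55. ] [497.4 -51.1  55. ] [array([499.43351506, -48.23373762,  58.87827444]), np.float64(2.6673942407917526)]
```

Jig yaw is about -4.2°, the wheel axis is near (488,-196.5), and the knob is near (459.5,-226). I'll raise the tool, align it with the jig and look with the wrist camera.

Request:
drive_tool([
  [0, 0, -0.1],
  [0, 0, -0.2],
  [0, 0, -0.3],
  [0, 0, -0.3],
  [0, 0, -0.3],
  [0, 0, -0.3],
], gripper=[1, 1, 1, 1, 1, 1], twist=[0.08, 0.16, 0.24, 0.329, 0.329, 0.329])

```text
time_s: 0.75
eef_pos: [225.8, -473.7, 290.7]
ee_rot: [-0.001, 0.999, -0.034, -0.0]
force: [-0.0, -0.9, -0.3]
grip_width: 1.002
```

Request:
drive_tool([
  [0.12, -0.12, 0],
  [0.24, -0.24, 0],
  [0.36, -0.36, 0],
  [0.48, -0.48, 0],
  [0.6, -0.6, 0],
  [0.6, -0.72, 0],
  [0.6, -0.75, 0],
  [0.6, -0.75, 0],
], gripper=[1, 1, 1, 1, 1, 1, 1, 1], twist=[0, 0, 0, 0, 0, 0, 0, 0])

```text
time_s: 1.55
eef_pos: [356.3, -332.7, 291.2]
ee_rot: [-0.0, 0.999, -0.035, -0.0]
force: [0.3, -0.9, -0.1]
grip_width: 1.0
```

Request:
drive_tool([
  [0.12, -0.12, 0],
  [0.24, -0.24, 0],
  [0.36, -0.36, 0],
  [0.48, -0.48, 0],
  [0.6, -0.6, 0],
  [0.6, -0.7, 0],
  [0.6, -0.7, 0],
  [0.6, -0.7, 0],
], gripper=[1, 1, 1, 1, 1, 1, 1, 1], twist=[0, 0, 0, 0, 0, 0, 0, 0])

```text
time_s: 2.35
eef_pos: [485.9, -203.1, 291.1]
ee_rot: [0.0, 0.999, -0.036, -0.0]
force: [-0.3, -0.3, -0.6]
grip_width: 0.999
```

```bash
python3 - <<'E'
from h import *
v=cap('wrist','w1.png'); s=ctrl.sense(); print(s['eef_pos'],Rq(s['ee_rot']).round(3).tolist(),s['force'])
E
```

```text
[ 485.80757853 -203.3418401   291.14998255] [[0.997, -0.073, -0.0], [-0.073, -0.997, -0.0], [-0.0, 0.0, -1.0]] [0.35139261 0.01500865 0.87010419]
```

View pics/w1.png

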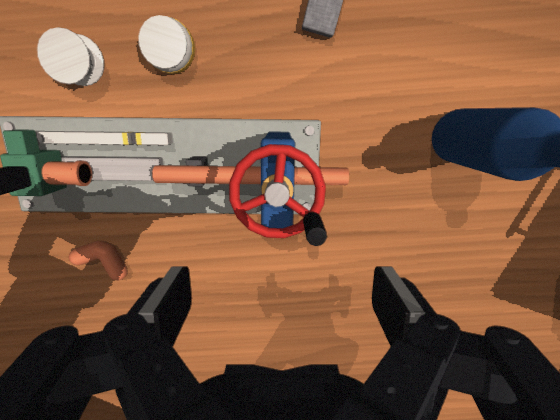

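The wrist view shows the wheel ring centred near (278,190), the hub at (277,194), the knob with its top at about (316,235), and the notch at (132,139).

```bash
python3 - <<'E'
from h import *
v=load('w1.png'); im=v[0]
hsv=cv2.cvtColor(im,cv2.COLOR_RGB2HSV)
m=(((hsv[...,0]<4)|(hsv[...,0]>174))&(hsv[...,1]>170)&(hsv[...,2]>60)).astype(np.uint8); m[:130]=0;m[250:]=0;m[:,:215]=0;m[:,340:]=0
ys,xs=np.nonzero(m); hull=cv2.convexHull(np.stack([xs,ys],1).astype(np.int32)); 
P=np.array([onz(v,q[0],141)[:2] for q in hull])
A=np.c_[2*P,np.ones(len(P))]; sol=np.linalg.lstsq(A,(P**2).sum(1),rcond=None)[0]; print('ring circle',sol[:2],np.sqrt(sol[2]+sol[:2]@sol[:2]))
# hub
for n,q,z in [('hub',(277,194),149),('ktop',(316,236),191),('notch',(132.5,139),30),('grip?',(13,180),121),('plateTR',(319,121),12),('plateTL',(0,117),12),('plateBR',(318,212),12),('tubeend',(153,174),55)]:
    print(n,onz(v,q,z).round(1))
c=im[130:250,215:345]; cv2.imwrite('pics/w1c.png',cv2.resize(c,None,fx=4.8,fy=4.8,interpolation=cv2.INTER_CUBIC)[:,:,::-1])
c=im[100:220,0:170]; cv2.imwrite('pics/w1d.png',cv2.resize(c,None,fx=4.6,fy=4.6,interpolation=cv2.INTER_CUBIC)[:,:,::-1])
E
```

```text
ring circle [ 487.19581019 -197.24908172] 46.39240198146064
hub [ 488.3 -197.7  149. ]
ktop [ 460.6 -228.9  191. ]
notch [541.9 -16.9  30. ]
grip? [514.9  70.6 121. ]
plateTR [ 546.3 -255.1   12. ]
plateTL [580.8 156.5  12. ]
plateBR [ 422.  -249.3   12. ]
tubeend [499.9 -44.7  55. ]
```

View pics/w1c.png

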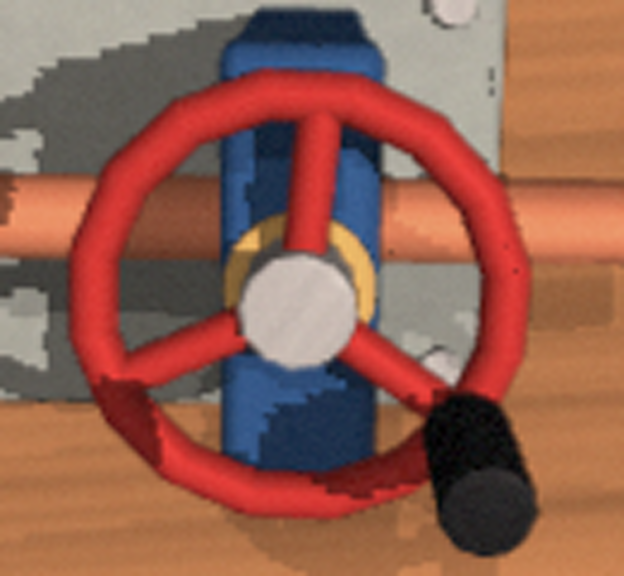

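View pics/w1d.png

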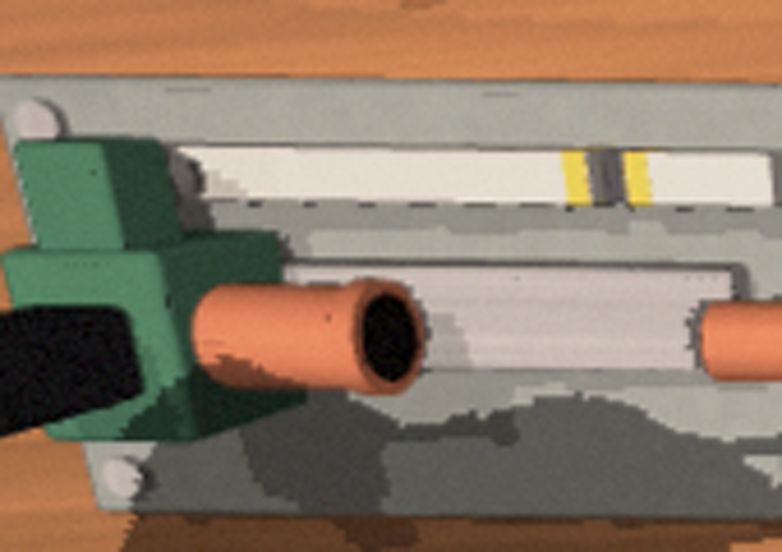

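Request:
drive_tool([
  [-0.118, 0.138, 0.1],
  [-0.118, 0.138, 0.2],
  [-0.118, 0.138, 0.3],
  [-0.118, 0.138, 0.4],
  [-0.118, 0.138, 0.5],
  [-0.118, 0.138, 0.6],
  [-0.118, 0.138, 0.675],
  [-0.118, 0.138, 0.675],
  [-0.118, 0.138, 0.675],
], gripper=[1, 1, 1, 1, 1, 1, 1, 1, 1], twist=[0, 0, 0, 0, 0, 0, 0, 0, 0])

```text
time_s: 3.3
eef_pos: [460.5, -228.8, 156.8]
ee_rot: [0.0, 0.999, -0.037, 0.0]
force: [-0.0, -0.7, 0.8]
grip_width: 1.002
```

Request:
drive_tool([
  [0, 0, 0],
  [0, 0, 0],
  [0, 0, 0],
  [0, 0, 0],
  [0, 0, 0],
  [0, 0, 0],
  [0, 0, 0],
  [0, 0, 0],
  [0, 0, 0],
  [0, 0, 0],
], gripper=[0, 0, 0, 0, 0, 0, 0, 0, 0, 0], twist=[0, 0, 0, 0, 0, 0, 0, 0, 0, 0], newtons=30)

```text
time_s: 4.3
eef_pos: [460.7, -228.3, 156.8]
ee_rot: [0.001, 0.999, -0.036, 0.0]
force: [-2.5, -4.8, 5.5]
grip_width: 0.202
```

```bash
python3 - <<'E'
from h import *
v=cap('wrist','w2.png'); s=ctrl.sense(); print(s['eef_pos'],s['force'],s['grip_width'],s['wrist_torque'])
E
```

```text
[ 460.71570545 -228.30016449  156.76264614] [-1.58964842 -3.72961141  5.54434055] 0.19839075436161455 [-0.64658457  0.39668153 -0.00760026]
```

View pics/w2.png

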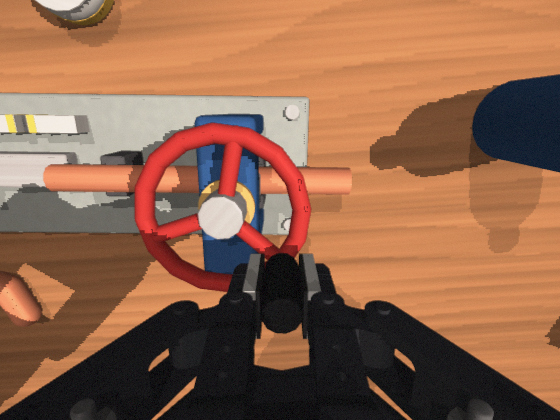

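```bash
cat > arc.py <<'E'
import numpy as np,sys
th0=np.radians(-126.5); a=float(sys.argv[1]); n=int(sys.argv[2]); st=float(sys.argv[3])
P=lambda t:42*np.array([np.cos(th0-t),np.sin(th0-t)])
o=[]
for i in range(1,n+1):
    d=(P(a+i*st)-P(a))/200; o.append([round(float(d[0]),3),round(float(-d[1]),3),0])
print(o)
E
python3 arc.py 0 6 0.2; python3 arc.py 1.2 8 0.2;
```

```text
[[-0.031, -0.028, 0], [-0.056, -0.062, 0], [-0.073, -0.1, 0], [-0.083, -0.141, 0], [-0.085, -0.183, 0], [-0.078, -0.224, 0]]
[[0.015, -0.039, 0], [0.038, -0.075, 0], [0.067, -0.105, 0], [0.101, -0.129, 0], [0.14, -0.145, 0], [0.181, -0.154, 0], [0.223, -0.154, 0], [0.264, -0.146, 0]]
```

Request:
drive_tool([
  [-0.031, -0.028, 0],
  [-0.056, -0.062, 0],
  [-0.073, -0.1, 0],
  [-0.083, -0.141, 0],
  [-0.085, -0.183, 0],
  [-0.078, -0.224, 0],
  [-0.078, -0.224, 0],
], gripper=[0, 0, 0, 0, 0, 0, 0], twist=[0, 0, 0, 0, 0, 0, 0])

```text
time_s: 5.05
eef_pos: [451.8, -182.4, 156.9]
ee_rot: [0.002, 0.999, -0.036, 0.005]
force: [20.7, -7.0, -7.4]
grip_width: 0.2
```

```bash
python3 - <<'E'
from h import *
v=cap('wrist','w3.png'); s=ctrl.sense(); print(s['eef_pos'],s['force'],s['grip_width'],s['wrist_torque'])
E
```

```text
[ 451.69362964 -182.64704099  156.92442716] [21.41047727 -5.96482676 -7.03748905] 0.1996749322674609 [-0.99311724 -3.27657397 -0.02835865]
```

View pics/w3.png

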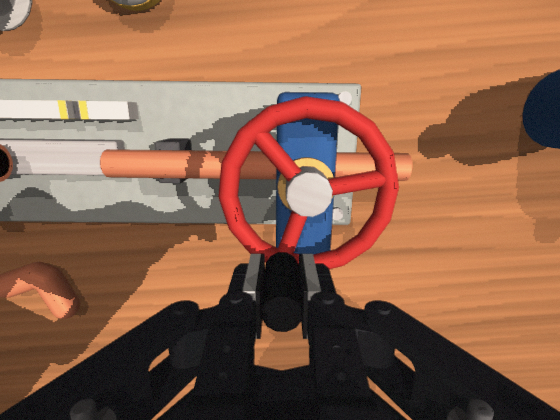

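```bash
cat > arc2.py <<'E'
# args: cmdx cmdy Cx Cy theta_start(deg,jig frame) n step(rad)
import numpy as np,sys
cx,cy,Cx,Cy,t0=map(float,sys.argv[1:6]); n=int(sys.argv[6]); st=float(sys.argv[7])
ps=np.radians(4.15); X=np.array([np.cos(ps),-np.sin(ps)]); Y=np.array([np.sin(ps),np.cos(ps)])
o=[]
for i in range(1,n+1):
    t=np.radians(t0)-i*st; p=np.array([Cx,Cy])+42*(np.cos(t)*X+np.sin(t)*Y); d=(p-[cx,cy])/200
    o.append([round(float(d@X),3),round(float(-d@Y),3),0])
print(o); print('final cmd',p,'theta',np.degrees(t)%360)
E
python3 arc2.py 448.0 -183.2 490.5 -198.7 161.8 6 0.2
```

```text
[[0.035, -0.042, 0], [0.059, -0.076, 0], [0.09, -0.105, 0], [0.126, -0.127, 0], [0.165, -0.141, 0], [0.206, -0.148, 0]]
final cmd [ 491.30990976 -156.7078097 ] theta 93.04506458430122
```

Request:
drive_tool([
  [0.035, -0.042, 0],
  [0.059, -0.076, 0],
  [0.09, -0.105, 0],
  [0.126, -0.127, 0],
  [0.165, -0.141, 0],
  [0.206, -0.148, 0],
  [0.206, -0.148, 0],
], gripper=[0, 0, 0, 0, 0, 0, 0], twist=[0, 0, 0, 0, 0, 0, 0])

```text
time_s: 5.8
eef_pos: [492.5, -156.9, 156.8]
ee_rot: [0.002, 0.999, -0.036, 0.001]
force: [2.4, -10.9, 3.1]
grip_width: 0.194
```

```bash
python3 - <<'E'
from h import *
v=cap('wrist','w4.png'); s=ctrl.sense(); print(s['eef_pos'],s['force'],s['grip_width'],s['wrist_torque'])
E
```

```text
[ 492.33105993 -156.90522144  156.80470933] [  1.84198184 -11.50406812   3.29159638] 0.19959422025373116 [-1.81878365 -0.22498876  0.02912501]
```

View pics/w4.png

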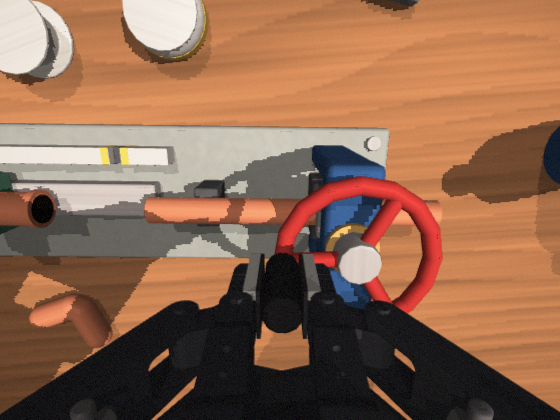

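```bash
python3 - <<'E'
import numpy as np
P=np.array([(460.7,-228.3),(451.7,-182.6),(492.4,-156.9)])
s=np.linalg.solve(np.c_[2*P,np.ones(3)],(P**2).sum(1));print(s[:2],np.sqrt(s[2]+s[:2]@s[:2]))
E
python3 arc2.py 491.3 -156.7 490.3 -199 92 8 0.2
```

```text
[ 490.34645243 -198.72531571] 41.875698110255684
[[0.045, 0.004, 0], [0.085, 0.015, 0], [0.123, 0.034, 0], [0.156, 0.06, 0], [0.183, 0.092, 0], [0.203, 0.128, 0], [0.216, 0.168, 0], [0.22, 0.21, 0]]
final cmd [ 532.20652884 -201.80050722] theta 0.32675277906828076
```

Request:
drive_tool([
  [0.045, 0.004, 0],
  [0.085, 0.015, 0],
  [0.123, 0.034, 0],
  [0.156, 0.06, 0],
  [0.183, 0.092, 0],
  [0.203, 0.128, 0],
  [0.216, 0.168, 0],
  [0.22, 0.21, 0],
  [0.22, 0.21, 0],
], gripper=[0, 0, 0, 0, 0, 0, 0, 0, 0], twist=[0, 0, 0, 0, 0, 0, 0, 0, 0])

```text
time_s: 6.75
eef_pos: [532.8, -200.8, 156.8]
ee_rot: [0.0, 0.999, -0.036, 0.001]
force: [1.7, -1.7, 6.1]
grip_width: 0.203
```

```bash
python3 arc2.py 532.2 -201.8 490.3 -199 0.3 7 0.2
```

```text
[[-0.004, 0.042, 0], [-0.016, 0.082, 0], [-0.036, 0.119, 0], [-0.063, 0.151, 0], [-0.096, 0.177, 0], [-0.133, 0.197, 0], [-0.173, 0.208, 0]]
final cmd [ 494.6434687  -240.77480436] theta 280.0859086816847
```

Forces are small. Next 1.4 rad.

Request:
drive_tool([
  [-0.004, 0.042, 0],
  [-0.016, 0.082, 0],
  [-0.036, 0.119, 0],
  [-0.063, 0.151, 0],
  [-0.096, 0.177, 0],
  [-0.133, 0.197, 0],
  [-0.173, 0.208, 0],
  [-0.173, 0.208, 0],
], gripper=[0, 0, 0, 0, 0, 0, 0, 0], twist=[0, 0, 0, 0, 0, 0, 0, 0])

```text
time_s: 7.55
eef_pos: [494.5, -240.8, 156.8]
ee_rot: [0.001, 0.999, -0.036, 0.001]
force: [-1.5, -8.7, 4.7]
grip_width: 0.2
```

```bash
python3 arc2.py 494.6 -240.8 490.3 -199 280.1 6 0.1;python3 arc2.py 494.6 -240.8 490.3 -199 280.1 12 0.1
```

```text
[[-0.021, 0.002, 0], [-0.042, 0.003, 0], [-0.062, 0.001, 0], [-0.083, -0.002, 0], [-0.103, -0.008, 0], [-0.123, -0.015, 0]]
final cmd [ 470.3060739  -235.93565918] theta 245.72253229215062
[[-0.021, 0.002, 0], [-0.042, 0.003, 0], [-0.062, 0.001, 0], [-0.083, -0.002, 0], [-0.103, -0.008, 0], [-0.123, -0.015, 0], [-0.142, -0.025, 0], [-0.159, -0.036, 0], [-0.176, -0.05, 0], [-0.191, -0.064, 0], [-0.204, -0.08, 0], [-0.216, -0.098, 0]]
final cmd [ 452.94285875 -218.19489509] theta 211.34506458430124
```

Request:
drive_tool([
  [-0.021, 0.002, 0],
  [-0.042, 0.003, 0],
  [-0.042, 0.003, 0],
], gripper=[0, 0, 0], twist=[0, 0, 0])

```text
time_s: 7.85
eef_pos: [487.3, -240.8, 156.9]
ee_rot: [0.002, 0.999, -0.036, 0.002]
force: [4.8, -9.5, 0.9]
grip_width: 0.197
```

```bash
python3 arc2.py 486.2 -240.8 490.3 -199 268.6 2 0.1;python3 arc2.py 477.9 -239.2 490.3 -199 257.1 2 0.1;
```

```text
[[-0.021, -0.002, 0], [-0.041, -0.005, 0]]
final cmd [ 478.0139702  -239.16283695] theta 257.14084409738354
[[-0.02, -0.006, 0], [-0.039, -0.014, 0]]
final cmd [ 470.25343403 -235.90711575] theta 245.64084409738356
```

Request:
drive_tool([
  [-0.021, -0.001, 0],
  [-0.041, -0.005, 0],
  [-0.041, -0.005, 0],
], gripper=[0, 0, 0], twist=[0, 0, 0])

```text
time_s: 8.15
eef_pos: [483.3, -240.3, 157.3]
ee_rot: [0.004, 0.999, -0.036, 0.008]
force: [31.1, -14.7, -11.7]
grip_width: 0.198
```

```bash
python3 - <<'E'
from h import *
v=cap('wrist','w5.png'); s=ctrl.sense(); print(s['eef_pos'],s['force'],s['grip_width'],s['wrist_torque'])
E
```

```text
[ 483.2624401  -240.3058326   157.28548261] [ 30.70517799 -14.98528165 -10.99037507] 0.1969955009663376 [-2.22387353 -4.73423915  0.02628186]
```

View pics/w5.png

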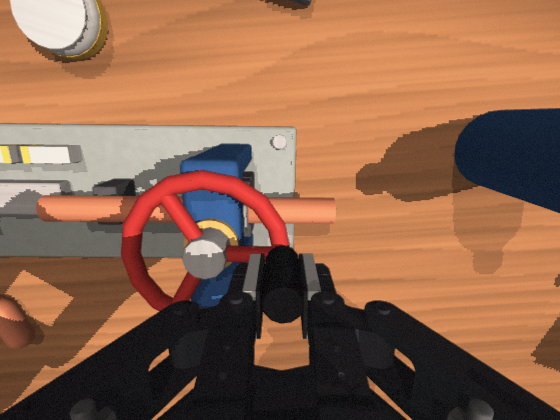

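Request:
drive_tool([
  [-0.01, 0.005, 0],
  [-0.01, 0.005, 0],
  [-0.01, 0.005, 0],
], gripper=[0, 0, 0], twist=[0, 0, 0], newtons=60)

```text
time_s: 8.5
eef_pos: [483.0, -240.4, 157.4]
ee_rot: [0.003, 0.999, -0.036, 0.01]
force: [41.0, -10.7, -13.0]
grip_width: 0.195
```

```bash
python3 - <<'E'
from h import *
s=ctrl.sense(); print(s['eef_pos'],s['force'],s['grip_width'],s['wrist_torque'])
v=cap('scene','s2.png'); im=v[0]; c=im[120:210,215:325]; cv2.imwrite('pics/s2c.png',cv2.resize(c,None,fx=6,fy=6,interpolation=cv2.INTER_CUBIC)[:,:,::-1])
E
```

```text
[ 483.01072149 -240.39445655  157.40979989] [ 41.04777277 -10.70495139 -12.98370517] 0.19466736072885785 [-1.5219195  -6.59454582  0.04488256]
```

View pics/s2c.png

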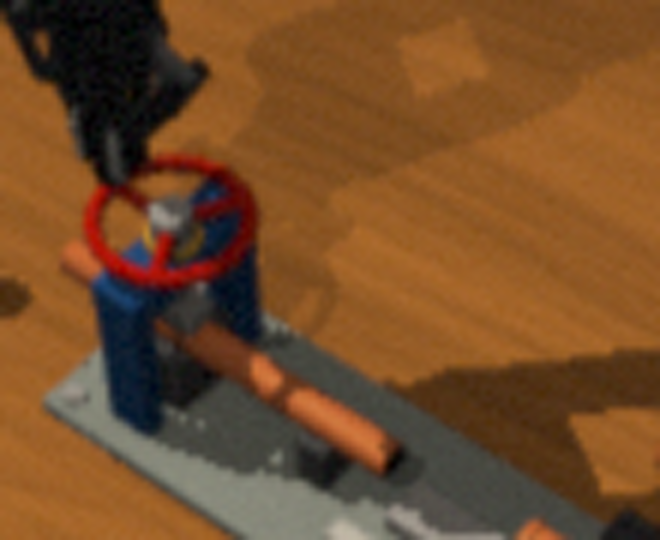

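41 N at the knob gives only 0.3 mm of motion, and the jaw is seen on the tube, so this is the firm stop. I'll relax most of the push without backing the wheel off, then open.

Request:
drive_tool([
  [0.015, 0.005, 0],
  [0.028, 0.008, 0],
  [0.028, 0.008, 0],
], gripper=[0, 0, 0], twist=[0, 0, 0])

```text
time_s: 8.85
eef_pos: [483.7, -240.6, 157.2]
ee_rot: [0.0, 0.999, -0.036, 0.003]
force: [9.3, -1.4, 4.5]
grip_width: 0.192
```

Request:
drive_tool([
  [0, 0, 0],
  [0, 0, 0],
  [0, 0, 0],
  [0, 0, 0],
  [0, 0, 0],
  [0, 0, 0],
  [0, 0, 0],
  [0, 0, 0],
], gripper=[1, 1, 1, 1, 1, 1, 1, 1], twist=[0, 0, 0, 0, 0, 0, 0, 0])

```text
time_s: 9.65
eef_pos: [481.7, -240.7, 156.3]
ee_rot: [-0.0, 0.999, -0.036, -0.0]
force: [-0.2, 0.5, -0.1]
grip_width: 0.998
```

Request:
drive_tool([
  [0, 0, -0.1],
  [0, 0, -0.2],
  [0, 0, -0.3],
  [0, 0, -0.4],
  [0, 0, -0.5],
  [0, 0, -0.6],
  [0, 0, -0.65],
  [0, 0, -0.65],
], gripper=[1, 1, 1, 1, 1, 1, 1, 1], twist=[0, 0, 0, 0, 0, 0, 0, 0])

```text
time_s: 10.45
eef_pos: [482.0, -241.0, 287.2]
ee_rot: [0.001, 0.999, -0.036, 0.001]
force: [-0.5, -0.2, 0.7]
grip_width: 1.001
```

```bash
python3 - <<'E'
from h import *
v=cap('wrist','w6.png'); s=ctrl.sense(); print(s['eef_pos'],s['force'],s['grip_width'],Rq(s['ee_rot']).round(3).tolist())
E
```

```text
[ 481.70535338 -240.72997113  286.0214185 ] [-0.99248356 -0.10179545 -0.50659704] 1.005091749472307 [[0.997, -0.072, 0.0], [-0.072, -0.997, -0.0], [0.0, 0.0, -1.0]]
```

View pics/w6.png

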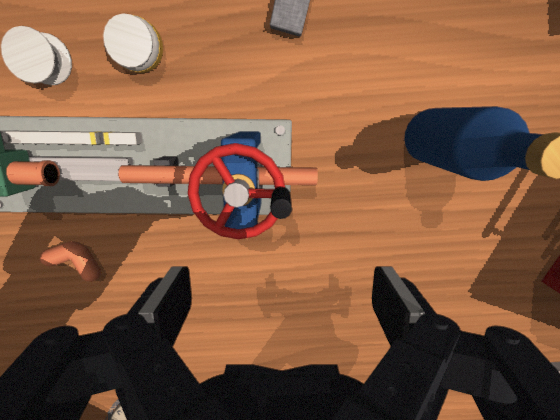

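Request:
drive_tool([
  [0, -0.15, 0],
  [0, -0.3, 0],
  [0, -0.45, 0],
  [0, -0.6, 0],
  [0, -0.75, 0],
  [0, -0.9, 0],
  [0, -1, 0],
  [0, -1, 0],
  [0, -1, 0],
], gripper=[1, 1, 1, 1, 1, 1, 1, 1, 1], twist=[0, 0, 0, 0, 0, 0, 0, 0, 0])

```text
time_s: 11.4
eef_pos: [495.9, -41.4, 285.5]
ee_rot: [-0.0, 0.999, -0.036, -0.001]
force: [-0.3, -0.5, 0.0]
grip_width: 1.002
```

Request:
drive_tool([
  [0, -0.15, 0],
  [0, -0.3, 0],
  [0, -0.4, 0],
  [0, -0.4, 0],
  [0, -0.4, 0],
  [0, -0.4, 0],
], gripper=[1, 1, 1, 1, 1, 1], twist=[0, 0, 0, 0, 0, 0])

```text
time_s: 12.0
eef_pos: [501.9, 37.2, 286.0]
ee_rot: [0.0, 0.999, -0.037, -0.0]
force: [0.5, 0.2, -0.4]
grip_width: 0.997
```

```bash
python3 - <<'E'
from h import *
v=cap('wrist','w7.png'); s=ctrl.sense(); print(s['eef_pos'],s['force'],s['grip_width'],Rq(s['ee_rot']).round(3).tolist())
v=cap('scene','s3.png'); a=load('scene0.png')[0][130:200,215:295]; b=v[0][130:200,215:295]
cv2.imwrite('pics/s3c.png',cv2.resize(np.hstack([a,b]),None,fx=5,fy=5,interpolation=cv2.INTER_CUBIC)[:,:,::-1])
E
```

```text
[501.91043226  37.31002467 286.13105077] [-0.17776916 -0.71198886  0.30301067] 0.9977883286641056 [[0.997, -0.074, -0.0], [-0.074, -0.997, -0.0], [-0.0, 0.0, -1.0]]
```

View pics/w7.png

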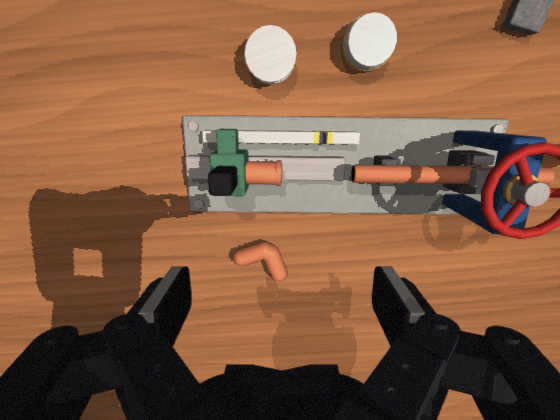

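View pics/s3c.png

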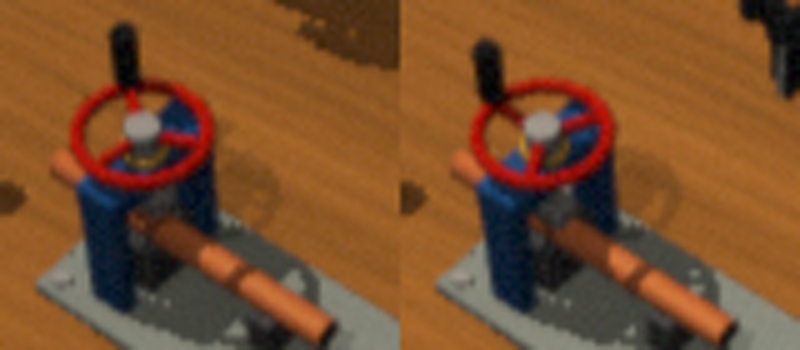

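The wheel has moved and the jaw is down on the tube. The wrist view (w7) shows the grip at about (222,180), the side arm at (228,141) and the notch at (323,138); crop for detail.

```bash
python3 - <<'E'
from h import *
v=load('w7.png'); im=v[0]
c=im[110:220,175:365]; cv2.imwrite('pics/w7c.png',cv2.resize(c,None,fx=4.2,fy=4.2,interpolation=cv2.INTER_CUBIC)[:,:,::-1])
E
```

```text
(no output)
```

View pics/w7c.png

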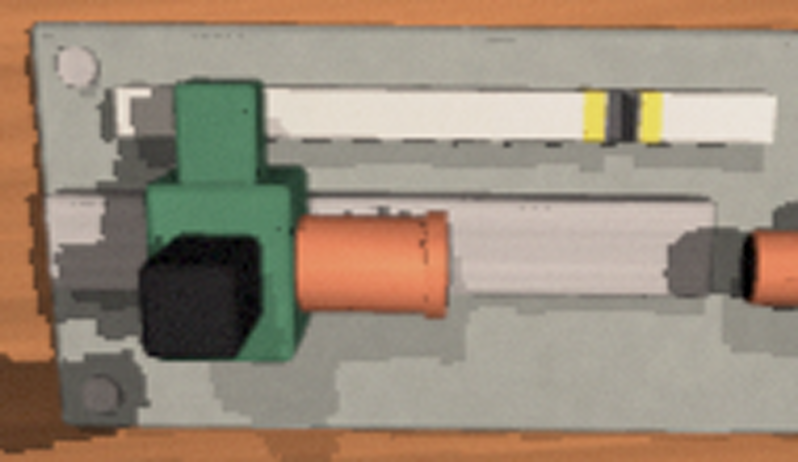

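```bash
python3 - <<'E'
from h import *
v=load('w7.png'); p=lambda x,y:(x/4.2+175-.4,y/4.2+110-.4)
ps=np.radians(4.2); X=np.array([np.cos(ps),-np.sin(ps)]); Y=np.array([np.sin(ps),np.cos(ps)]); O=np.array([500,-46.])
for n,q,z in [('griptop c',(191,312),121),('gripTL',(142,268),121),('gripTR',(240,268),121),('gripBR',(240,357),121),('carr TL',(148,184),75),('carr TR',(282,184),75),('carr BR',(282,360),75),('notchL',(606,117),30),('notchR',(640,117),30),('yelL',(584,117),30),('yelR',(663,117),30),('tubeend',(750,265),55),('couplend',(447,265),55),('plateTL',(33,27),12),('plateBL',(65,425),12)]:
    w=onz(v,p(*q),z)[:2]; print(n,w.round(1),'jig',((w-O)@X).round(1),((w-O)@Y).round(1))
E
```

```text
griptop c [512.9  99.8] jig 2.2 146.4
gripTL [524.4 110. ] jig 12.9 157.4
gripTR [522.7  86.8] jig 12.9 134.1
gripBR [501.   89.4] jig -8.9 135.1
carr TL [538.7 116.6] jig 26.7 165.0
carr TR [536.1  80.8] jig 26.7 129.1
carr BR [487.7  86.2] jig -22.0 131.0
notchL [543.3 -11.4] jig 40.6 37.7
notchR [542.6 -21.4] jig 40.6 27.6
yelL [543.8  -4.8] jig 40.6 44.3
yelR [542.1 -28.2] jig 40.6 20.8
tubeend [500.8 -48.4] jig 1.0 -2.3
couplend [507.2  38.7] jig 1.0 85.0
plateTL [581.2 159.5] jig 65.9 210.9
plateBL [454.5 170.3] jig -61.3 212.4
```

Request:
drive_tool([
  [0.02, -0.15, 0],
  [0.02, -0.311, 0.1],
  [0.02, -0.311, 0.25],
  [0.02, -0.311, 0.4],
  [0.02, -0.311, 0.5],
  [0.02, -0.311, 0.5],
  [0.02, -0.311, 0.5],
], gripper=[1, 1, 1, 1, 1, 1, 1], twist=[0, 0, 0, 0, 0, 0, 0])

```text
time_s: 12.8
eef_pos: [510.7, 99.8, 187.0]
ee_rot: [0.0, 0.999, -0.036, 0.0]
force: [0.2, -0.2, -0.5]
grip_width: 1.001
```

```bash
python3 - <<'E'
from h import *
v=cap('wrist','w8.png'); s=ctrl.sense(); print(s['eef_pos'],s['force'],s['grip_width'])
E
```

```text
[511.00315762  99.90476687 187.58556296] [ 0.41584288 -0.19443562  0.7394074 ] 1.001795660763296
```

View pics/w8.png

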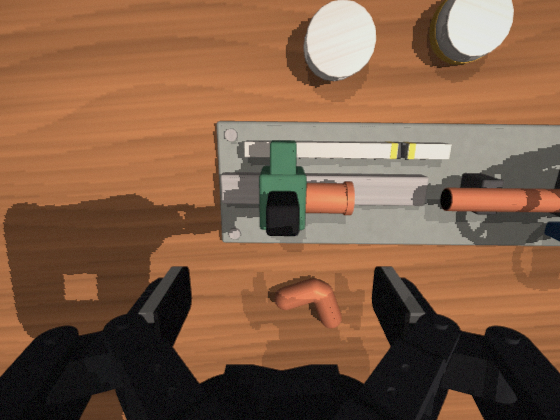

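The grip is centred between the fingers at (283,213). Descend and close.

Request:
drive_tool([
  [0, 0, 0.1],
  [0, 0, 0.2],
  [0, 0, 0.3],
  [0, 0, 0.4],
  [0, 0, 0.48],
  [0, 0, 0.51],
  [0, 0, 0.51],
], gripper=[1, 1, 1, 1, 1, 1, 1], twist=[0, 0, 0, 0, 0, 0, 0])

```text
time_s: 13.55
eef_pos: [510.7, 100.2, 84.8]
ee_rot: [0.0, 0.999, -0.036, 0.0]
force: [-0.2, 0.5, 0.4]
grip_width: 0.998
```

Request:
drive_tool([
  [0, 0, 0],
  [0, 0, 0],
  [0, 0, 0],
  [0, 0, 0],
  [0, 0, 0],
  [0, 0, 0],
  [0, 0, 0],
  [0, 0, 0],
  [0, 0, 0],
  [0, 0, 0],
], gripper=[0, 0, 0, 0, 0, 0, 0, 0, 0, 0], twist=[0, 0, 0, 0, 0, 0, 0, 0, 0, 0], newtons=40)

```text
time_s: 14.55
eef_pos: [510.5, 100.2, 84.8]
ee_rot: [-0.0, 0.999, -0.036, 0.0]
force: [-1.3, -0.5, 5.8]
grip_width: 0.278
```

```bash
python3 - <<'E'
from h import *
v=cap('wrist','w9.png'); s=ctrl.sense(); print(s['eef_pos'],s['force'],s['grip_width'])
E
```

```text
[510.50748816 100.24832904  84.79055194] [-1.41861497 -1.83920219  6.38948907] 0.27958590437024733
```

View pics/w9.png

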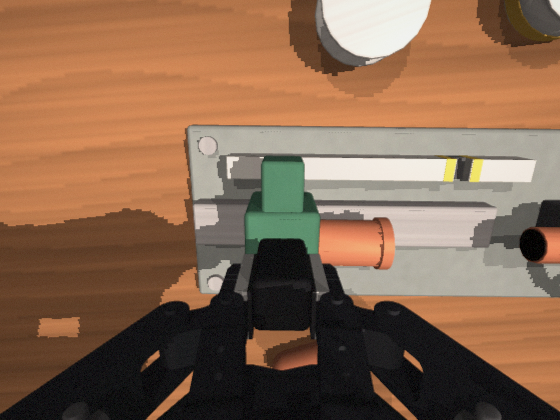

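```bash
python3 - <<'E'
from h import *
s=ctrl.sense(); ps=np.radians(4.2);Y=np.array([np.sin(ps),np.cos(ps)])
for f,q in(('w9.png',(464.3,169)),('w8.png',(403.5,151))):
    v=load(f); w=onz(v,q,30); print(w,((w[:2]-s['eef_pos'][:2])@Y))
E
```

```text
[543.52826051 -17.62289997  30.        ] -115.13630130554246
[542.72107203 -17.41854713  30.        ] -114.99161429098936
```

Request:
drive_tool([
  [0, 0.05, 0],
  [0, 0.1, 0],
  [0, 0.15, 0],
  [0, 0.2, 0],
  [0, 0.25, 0],
  [0, 0.3, 0],
  [0, 0.35, 0],
  [0, 0.4, 0],
  [0, 0.45, 0],
  [0, 0.475, 0],
  [0, 0.475, 0],
], gripper=[0, 0, 0, 0, 0, 0, 0, 0, 0, 0, 0], twist=[0, 0, 0, 0, 0, 0, 0, 0, 0, 0, 0])

```text
time_s: 15.7
eef_pos: [502.5, 5.2, 84.8]
ee_rot: [0.0, 0.999, -0.036, -0.001]
force: [-9.3, -1.8, 11.7]
grip_width: 0.282
```

```bash
python3 - <<'E'
from h import *
v=cap('wrist','w10.png'); s=ctrl.sense(); print(s['eef_pos'],s['force'],s['grip_width'])
c=v[0][130:280,170:400]; cv2.imwrite('pics/w10c.png',cv2.resize(c,None,fx=3.4,fy=3.4,interpolation=cv2.INTER_CUBIC)[:,:,::-1])
E
```

```text
[502.54864355   5.2204012   84.78548503] [-8.87848041 -2.83986633 11.77258912] 0.27344841978977724
```

View pics/w10c.png

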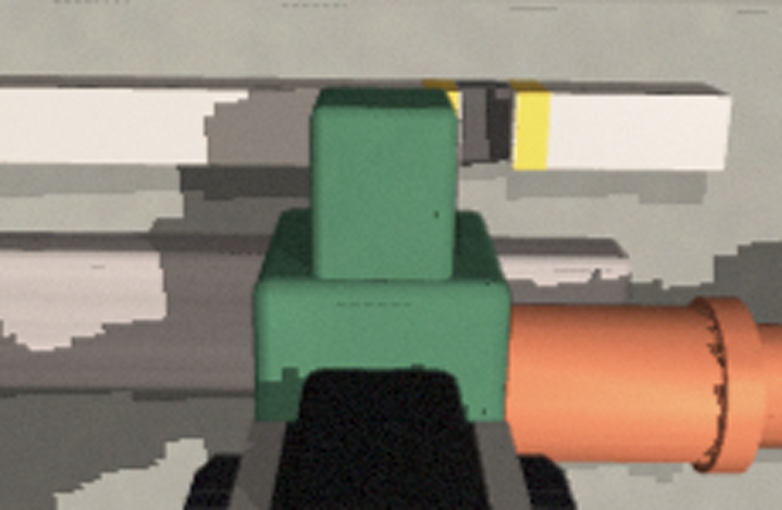

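```bash
python3 - <<'E'
from h import *
s=ctrl.sense(); ps=np.radians(4.6);Y=np.array([np.sin(ps),np.cos(ps)])
v=load('w10.png')
for q in((485,125),(462,125),(512,125)):
    w=onz(v,(q[0]/3.4+170-.4,q[1]/3.4+130-.4),30); print(w,((w[:2]-s['eef_pos'][:2])@Y))
E
```

```text
[544.07727833 -15.89961492  30.        ] -17.721434145222457
[544.38756245 -11.60805283  30.        ] -13.418811248158667
[543.71302677 -20.93760482  30.        ] -22.77240865332332
```

Request:
drive_tool([
  [-0.008, 0.015, 0],
  [-0.01, 0.03, 0],
  [-0.01, 0.045, 0],
  [-0.01, 0.06, 0],
  [-0.01, 0.06, 0],
  [-0.01, 0.06, 0],
], gripper=[0, 0, 0, 0, 0, 0], twist=[0, 0, 0, 0, 0, 0])

```text
time_s: 16.35
eef_pos: [501.5, -6.7, 84.8]
ee_rot: [0.0, 0.999, -0.036, 0.001]
force: [4.5, -2.1, 4.2]
grip_width: 0.278
```

Request:
drive_tool([
  [0, 0.01, 0],
  [0, 0.01, 0],
], gripper=[0, 0], twist=[0, 0])

```text
time_s: 16.55
eef_pos: [501.3, -8.6, 84.8]
ee_rot: [0.0, 0.999, -0.036, 0.001]
force: [4.8, -2.0, 4.7]
grip_width: 0.275
```

Request:
drive_tool([
  [0, 0.005, 0],
  [0, 0.005, 0],
], gripper=[0, 0], twist=[0, 0])

```text
time_s: 16.75
eef_pos: [501.3, -9.4, 84.8]
ee_rot: [0.0, 0.999, -0.036, 0.001]
force: [5.2, -0.1, 5.3]
grip_width: 0.274
```

Request:
drive_tool([
  [0, 0.005, 0],
  [0, 0.005, 0],
], gripper=[0, 0], twist=[0, 0])

```text
time_s: 16.95
eef_pos: [501.2, -10.4, 84.8]
ee_rot: [0.0, 0.999, -0.036, 0.001]
force: [5.2, -0.5, 5.0]
grip_width: 0.275
```

Request:
drive_tool([
  [0, 0.005, 0],
  [0, 0.005, 0],
], gripper=[0, 0], twist=[0, 0])

```text
time_s: 17.15
eef_pos: [501.1, -11.7, 84.8]
ee_rot: [0.0, 0.999, -0.036, 0.001]
force: [4.8, -1.9, 5.7]
grip_width: 0.28
```

Request:
drive_tool([
  [0, 0.005, 0],
  [0, 0.005, 0],
], gripper=[0, 0], twist=[0, 0])

```text
time_s: 17.35
eef_pos: [501.0, -12.9, 84.8]
ee_rot: [0.001, 0.999, -0.036, 0.001]
force: [4.4, -4.3, 5.0]
grip_width: 0.28
```

```bash
python3 - <<'E'
from h import *
v=cap('wrist','w11.png'); s=ctrl.sense(); print(s['eef_pos'],s['force'],s['grip_width'])
c=v[0][130:280,170:400]; cv2.imwrite('pics/w11c.png',cv2.resize(c,None,fx=3.4,fy=3.4,interpolation=cv2.INTER_CUBIC)[:,:,::-1])
E
```

```text
[500.95175436 -13.00137537  84.79071049] [ 4.00357462 -4.71539972  5.2545706 ] 0.27867929090174703
```

View pics/w11c.png

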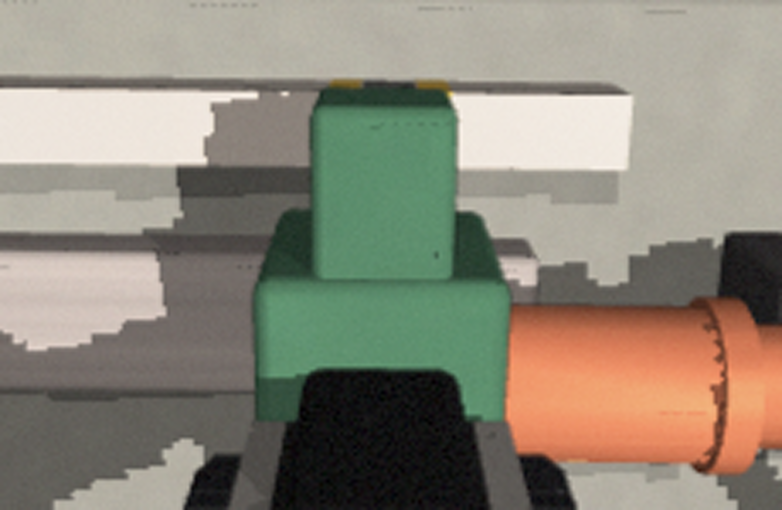

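The detent is now drawing the carriage on (-4.7 N); the yellow bands sit either side of the arm, with the notch centre just ahead of it (389 against 384 in the crop). Creep on.

Request:
drive_tool([
  [0, 0.004, 0],
  [0, 0.004, 0],
  [0, 0.004, 0],
], gripper=[0, 0, 0], twist=[0, 0, 0])

```text
time_s: 17.7
eef_pos: [500.9, -13.8, 84.8]
ee_rot: [0.001, 0.999, -0.036, 0.001]
force: [5.2, -4.4, 4.3]
grip_width: 0.274
```

Request:
drive_tool([
  [0, 0.004, 0],
  [0, 0.004, 0],
  [0, 0.004, 0],
], gripper=[0, 0, 0], twist=[0, 0, 0])

```text
time_s: 18.0
eef_pos: [500.8, -14.1, 84.8]
ee_rot: [0.0, 0.999, -0.036, 0.001]
force: [3.9, -0.1, 4.9]
grip_width: 0.276
```

Request:
drive_tool([
  [0, 0.003, 0],
  [0, 0.003, 0],
  [0, 0.003, 0],
], gripper=[0, 0, 0], twist=[0, 0, 0])

```text
time_s: 18.3
eef_pos: [500.8, -14.3, 84.8]
ee_rot: [-0.0, 0.999, -0.036, 0.001]
force: [5.2, 2.6, 5.3]
grip_width: 0.277
```

```bash
python3 - <<'E'
from h import *
v=cap('wrist','w12.png'); s=ctrl.sense(); print(s['eef_pos'],s['force'],s['grip_width'])
c=v[0][130:280,170:400]; cv2.imwrite('pics/w12c.png',cv2.resize(c,None,fx=3.4,fy=3.4,interpolation=cv2.INTER_CUBIC)[:,:,::-1])
v=cap('scene','s4.png')
c=v[0][130:255,215:350]; cv2.imwrite('pics/s4c.png',cv2.resize(c,None,fx=4.7,fy=4.7,interpolation=cv2.INTER_CUBIC)[:,:,::-1])
E
```

```text
[500.83932747 -14.29428817  84.78405525] [5.31319217 2.14213888 5.89031402] 0.2795235268894583
```

View pics/w12c.png

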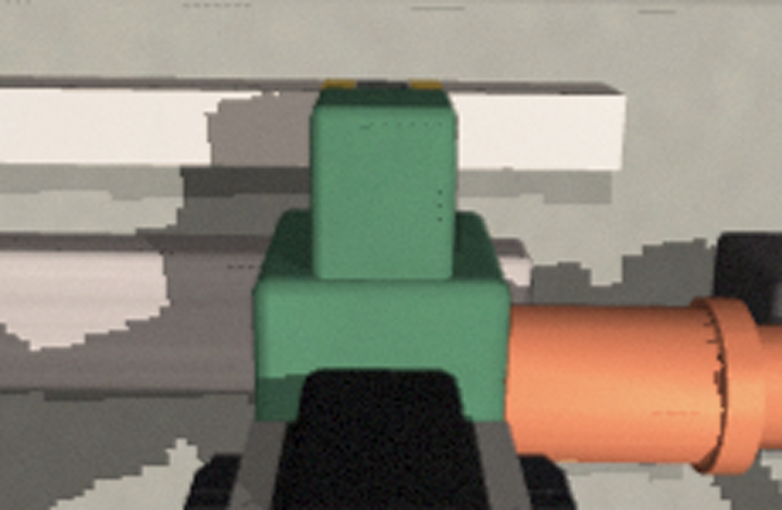

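View pics/s4c.png

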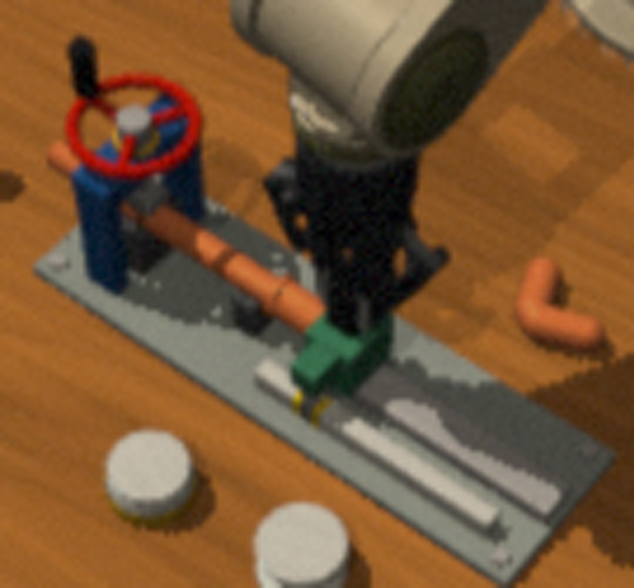

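The bands are now symmetric about the arm (centre 382 against 384), and the force along the rail crossed zero within about 0.5 mm: the ball is in the notch. I'll let it settle briefly, then hand in.

Request:
drive_tool([
  [0, -0.001, 0],
  [0, -0.001, 0],
  [0, -0.001, 0],
  [0, -0.001, 0],
  [0, -0.001, 0],
], gripper=[0, 0, 0, 0, 0], twist=[0, 0, 0, 0, 0])

```text
time_s: 18.9
eef_pos: [500.8, -14.3, 84.8]
ee_rot: [0.0, 0.999, -0.036, 0.001]
force: [4.7, 1.4, 4.7]
grip_width: 0.277
```

```bash
python3 - <<'E'
from h import *
s=ctrl.sense(); print(s['time_s'],s['eef_pos'],s['force'],s['grip_width'],np.abs(s['dq']).max())
print(job.finish_job())
E
```

```text
18.9 [500.83121597 -14.25296422  84.77233835] [4.71248779 1.3577353  4.69465838] 0.27691441063750033 0.001447746020791126
the job is handed in; nothing more can be done
None
```

I clamped the tube, slid the carriage into the notch and handed the job in at 18.9 s, still gripping the carriage. The hand-in gave no verdict.

- **Clamping:** I wound the handwheel clockwise about 5.7 rad. It then met a firm stop: about 41 N at the knob moved it only 0.3 mm. The scene picture shows the jaw down on the tube. That turn is close to the low end of the stated 5.6 to 7.9 rad. I eased the push off before letting go, and the wheel looked unchanged in the later pictures.
- **Carriage:** I slid it about 115 mm towards the tube, creeping over the last part. The notch pulled it in at about 4.7 N, then the force along the rail passed through zero within about 0.5 mm. The yellow bands sit evenly either side of the arm, within about 0.5 mm. I did not push it past the notch.
- **At hand-in:** The arm was at rest with about 1.4 N along the rail, and a sideways and an upward load on the gripper of about 5 N each.
- **Bystanders:** The elbow, tin and reel looked unmoved in the last picture. I made no separate before-and-after check of the brush, cylinder, wrench and tape, but the arm reported no unexpected contact.

Early position estimates for the wheel axis and the notch were off by 2 to 3 mm, and a sideways load of about 20 N built up in the first part of the winding. I corrected both from the measured positions and forces.

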